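# Move the battery cartridge from the charging dock to the test dock

### The job

The orange battery cartridge is caught down in the blue charging dock: press it down and let go so that the push-push catch lets it pop up, then take it out, put it into the empty slot of the grey test dock and push it down until that dock's catch holds it when you let go. Press gently, by feel: ease off as soon as the rubber stop pushes back, never more than 20 N on the cartridge. Leave the small things standing near the docks where they are.

Things in the scene. Friction and masses are not known exactly. Their poses are not given: they have to be found in the camera images.
- charge_dock: Blue block-shaped dock, fixed, 76 (x) x 90 (y) x 70 (z) mm; origin: centre of its underside, z up; white panel on its -x face. In the middle of its top is a vertical slot, 27.2 (x) x 49.2 (y) mm, with a black funnel mouth (6 mm deep, 4 mm wider all round). A sprung carriage in it carries the cartridge; at the start a catch holds it down, the cartridge's top 20 mm above the dock's.
- charge_dock_mouth (a point): Centre of the blue dock's slot, level with its top. The catch lets go when the cartridge is pushed 6.5 mm down from the start (some 6 N); at 8 mm a rubber stop begins (6 N more per mm). Let go, the cartridge rises until its top stands 38 mm above the dock's top (its centre 74 mm above the dock's underside); it is then loose and can be drawn straight up.
- test_dock: Grey block-shaped dock, fixed, black panel on its -x face; same size, slot and axes as the blue dock; origin: centre of its underside. Empty, carriage up: a cartridge set into the slot (either way round) comes to stand with its top 38 mm above the dock's top, its underside 40 mm above the dock's underside. From there a spring of 4 to 9 N resists the push.
- test_dock_mouth (a point): Centre of the grey dock's slot, level with its top. The catch sets 17 to 30 mm down (differs each time, not measured); 1 to 2.5 mm deeper a rubber stop begins (6 N more per mm). Let go there, the cartridge comes up 6 to 10 mm and is held, its top 14 to 26 mm above the dock's top. Let go too early it rises to 38 mm again; pushed again once held, it pops up.
- cartridge_center (a point): Centre of the orange battery cartridge, a rounded block 24 (x) x 46 (y) x 68 (z) mm, about 0.11 kg, its lowest 7 mm tapered, black ribs and black plate at its top end, z up. At the start it sits in the blue dock, axes as the dock's. Grasp it across the 24 mm near its top. Over 20 N between it and a dock damages its contacts.
- test_weight: Brass weight, 29 mm across, 51 mm tall, between the docks; origin at the centre of its underside. Leave alone.
- loupe: Black eye loupe, 37 mm across, 34 mm tall, between the docks; origin at the centre of its underside. Leave alone.
- usb_stick: Yellow memory stick lying flat, 18 x 50 x 9 mm, between the docks; origin at the centre of its underside. Leave alone.
- check_stamp: Wooden-handled stamp, 24 x 34 mm, 67 mm tall, beyond the docks; origin at the centre of its underside. Leave alone.
There are look-alikes about, which are no part of the job. Several things have the shape of the test_dock; the one meant has the colours described above.

How it is judged:
By the outcome, as a careful person would: the job done as asked, in the order asked, and still so for the second after the job is handed in, with the robot touching nothing.
It also fails if it takes over 58 s, if anything falls off the work surface, if the arm or the gripper's body presses on something with over 40 N, if the wrist force passes 120 N, or if a joint passes its speed limit or range.

### The arm

A 7-joint arm with a two-finger parallel gripper is mounted at the origin on the work surface; the furniture and walls round the work are solid. World frame = base frame: x ahead of the robot, y to its left, z up, the work surface at z = 0. Lengths are in m, angles in rad, forces in N, time in s.
With the tool pointing down it reaches from about 0.4 to 0.875 m from the base axis. Payload 6.5 kg.
Tool frame: the origin (TCP) lies on the centre line of the jaws, within the pads' length; the fingertips stand 19 mm ahead of it and the grasp point (between the pads) is the TCP (arm.tip_extent is the distance from the TCP to the fingertips, in m); z points along the fingers, y is the line along which they close (so a half turn about z gives the same grasp; the last joint's range is limited). The gripper opens to 85 mm and grips with 20 to 120 N. Pads are 22 mm wide; open, the fingers measure 114 mm over their backs; the gripper's body (76 mm by 85 mm) begins 54 mm behind the grasp point. The pads swing forward as they close: fully open they stand 13 mm farther back than shut.
Start: joints at [0.646, 0.536, -0.004, 1.538, 0.003, 1.067, -0.071], TCP at [0.492, -0.425, 0.25] pointing down, gripper open.
Joint ranges: [-2.7, 2.7], [-0.37, 2.16], [-1.27, 1.26], [0.24, 2.4], [-1.31, 4.45], [0.19, 1.91], [-2.76, 2.76]. Speed limits (rad/s): [2.39, 2.39, 3.14, 3.14, 3.14, 3.14, 3.14].

### API

Orientations are given as a unit quaternion [x, y, z, w].
In Python, from rig import telemetry, read_camera, camera_info, job, arm gives the robot as it stands. The module is installed in compiled form; this text tells all that it offers.
- The arm moves only by the tool apply_moves, never from a script. Its argument "commands" is a list that holds one entry, the list of rows, each a list of 5 numbers: the shift along the tool's x, y, z in cm, then the turn about the tool's z in rad, then the finger opening in cm, from 0 to 8.54. In form: [[[dx, dy, dz, turn, jaw], ...]]. A call has 1 to 8 rows; each row is the pose to reach, as a shift and turn from the pose commanded when the call began, along the tool's axes at that moment; what a row does not reach only later rows make up. A row lasts 1/8 s, in which the tool goes at most 62.5 mm and 10.7 degrees, less where a joint would pass 70% of its speed; a pose out of reach is approached as far as the arm can. A call with a gripper value outside its range is refused whole. The fingers move at their own pace and stop on an object; "grip_force" is the grip in N (left out, the last holds). Time passes only in rows, so rows that repeat a pose let the fingers close. It gives the time, the measured TCP pose, the force, the opening and the grip force at its end, in the units of the state.
- telemetry.get_obs(): the state, without advancing time (a new reading comes with each control period).
- read_camera(name): name is "scene" or "top" or "wrist"; returns the picture (384x512x3 uint8, red, green, blue); there is no depth.
- camera_info(name): a dict with "camera_matrix" (3x3 intrinsics, pixels), "rvec" (rotation vector, rad) and "tvec" (3), from world to camera coordinates, as OpenCV has them; the wrist camera has in their place "tool_from_camera" (4x4, takes a point from camera to tool coordinates, whose origin is the TCP and whose axes are the flange's). Camera axes: x right, y down, z forward; pixel columns grow to the right and rows downward; lengths in m; the calibration is good to about 2 mm. A picture is of the moment at which its call begins: read the wrist's pose just before it. camera_info takes no time and is no camera call.
- job.hand_in(): hands the job in; it is judged then, once.
The state is a dict: "time_s": time; "joint_pos": joint angles; "qvel": joint speeds; "joint_efforts": joint torques, N m; "eef_pos": TCP position; "eef_rot": TCP orientation; "wrist_force": force on the tool from outside, world axes, zero at the start; "moment": the same for the moment, N m; "opening": finger opening in m; "gripper_force": force on a finger pad.
Only numpy, scipy, OpenCV 4.12 (cv2) and the standard library are available. Lean on these libraries where they do the work, as an engineer would, in place of code of your own. Each camera call takes 0.05 s, during which the arm holds its last target. There are 200 camera calls.

## Working session

There is one attempt and no reset: what is moved stays moved. The work goes in short steps, Python scripts to look and compute and a tool call to move; the robot and the scene stay as the last step left them, time stands still between calls to the robot, and variables do not carry over. Pictures are saved under pics/ and viewed, at most 10 in all, crops included, and the job is handed in when it is done.

Besides the shell and the picture viewer there is one more tool, called in YAML: its name, and indented under it one key for each argument. apply_moves: Moves the arm, as the interface text tells. Its arguments: {"type":"object","properties":{"commands":{"type":"array"},"grip_force":{"type":"number"}},"required":["commands"]}

```bash
mkdir -p pics; cat > h.py <<'E'
import numpy as np, cv2
from rig import telemetry, read_camera, camera_info, job, arm
from scipy.spatial.transform import Rotation as R
def shot(n,f):
    im=read_camera(n); cv2.imwrite('pics/'+f,im[:,:,::-1]); return im
def ray(n,uv,obs=None):
    ci=camera_info(n); K=np.array(ci['camera_matrix'])
    d=np.linalg.inv(K)@np.array([uv[0],uv[1],1.])
    if n=='wrist':
        T=np.array(ci['tool_from_camera']); Rt=R.from_quat(obs['eef_rot']).as_matrix()
        return np.array(obs['eef_pos'])+Rt@T[:3,3], Rt@T[:3,:3]@d
    Rm=cv2.Rodrigues(np.array(ci['rvec'],float))[0]; t=np.array(ci['tvec'],float).ravel()
    return -Rm.T@t, Rm.T@d
def onz(n,uv,z,obs=None):
    o,d=ray(n,uv,obs); return o+d*(z-o[2])/d[2]
E
python3 - <<'E'
from h import *
o=telemetry.get_obs(); print({k:np.round(v,3) for k,v in o.items()})
a=shot('scene','s0.png');b=shot('top','t0.png');c=shot('wrist','w0.png')
cv2.imwrite('pics/st.png',np.hstack([cv2.resize(a,(400,300)),cv2.resize(c,(400,300))])[:,:,::-1])
for n in('scene','top'):
  ci=camera_info(n);print(n,np.round(ci['camera_matrix'],1).tolist(),np.round(ray(n,(256,192)),3).tolist())
print(camera_info('wrist'))
E
```

```text
{'time_s': np.float64(0.0), 'joint_pos': array([ 0.646,  0.537, -0.004,  1.539,  0.003,  1.067, -0.071]), 'qvel': array([ 0.001,  0.001,  0.001, -0.001,  0.001, -0.002, -0.001]), 'joint_efforts': array([ 0.0000e+00, -5.8341e+01,  1.0490e+00, -2.5911e+01,  1.2000e-02,
        1.0000e-02, -0.0000e+00]), 'eef_pos': array([ 0.492, -0.424,  0.249]), 'eef_rot': array([ 0.909,  0.416, -0.   , -0.001]), 'wrist_force': array([0.08 , 0.428, 0.261]), 'moment': array([ 0.011,  0.015, -0.025]), 'gripper_force': np.float64(0.0), 'opening': np.float64(0.086)}
scene [[432.3, 0.0, 255.4], [0.0, 432.3, 188.5], [0.0, 0.0, 1.0]] [[0.136, -0.404, 0.7], [0.409, 0.545, -0.732]]
top [[476.0, 0.0, 254.8], [0.0, 476.0, 190.9], [0.0, 0.0, 1.0]] [[0.327, 0.03, 1.061], [0.152, -0.004, -0.988]]
{'camera_matrix': array([[335.5951996 ,   0.        , 246.25857276],
       [  0.        , 335.5951996 , 191.33806687],
       [  0.        ,   0.        ,   1.        ]]), 'tool_from_camera': array([[ 8.03127949e-04, -9.53919949e-01, -3.00060136e-01,
         7.68225494e-02],
       [ 9.99999613e-01,  8.73901577e-04, -1.01661323e-04,
         1.38098273e-03],
       [ 3.59199790e-04, -3.00059938e-01,  9.53920282e-01,
        -1.23236178e-01],
       [ 0.00000000e+00,  0.00000000e+00,  0.00000000e+00,
         1.00000000e+00]])}
```

View pics/t0.png

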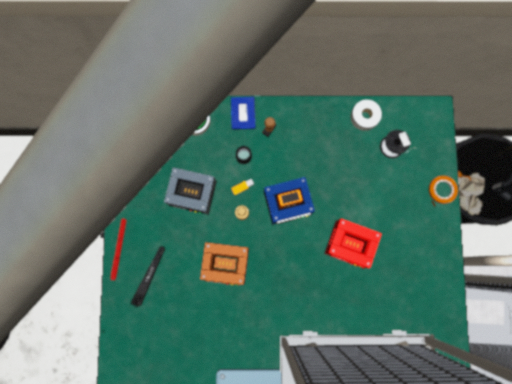

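View pics/s0.png

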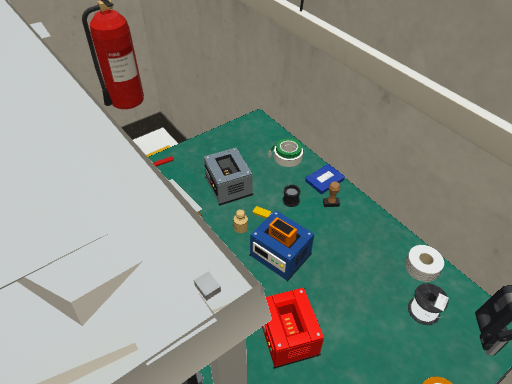

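The top view shows the blue dock with the cartridge at (290,201) and a grey dock at (190,190). Between them are the weight (242,212), loupe (243,155) and USB stick (242,186), with the stamp at (269,125). The red and orange docks are look-alikes.

```bash
python3 - <<'E'
from h import *
im=cv2.imread('pics/t0.png'); hsv=cv2.cvtColor(im,cv2.COLOR_BGR2HSV)
def rect(mask,z,name):
    m=cv2.morphologyEx(mask,cv2.MORPH_CLOSE,np.ones((9,9)))
    cs=[c for c in cv2.findContours(m,0,2)[0] if cv2.contourArea(c)>300]
    for c in cs:
        P=np.array([onz('top',p[0],z)[:2] for p in c],np.float32)*1000
        r=cv2.minAreaRect(P);print(name,np.round(r[0]),np.round(r[1]),round(r[2],1), cv2.boundingRect(c))
H,S,V=cv2.split(hsv)
box=np.zeros_like(H);box[165:232,262:320]=255
rect(cv2.inRange(hsv,(105,120,40),(125,255,255))&box,.07,'blue')
o=cv2.inRange(hsv,(5,150,120),(20,255,255)); o[:175]=0;o[215:]=0;o[:,:265]=0;o[:,315:]=0
m=cv2.morphologyEx(o,cv2.MORPH_CLOSE,np.ones((9,9)));rect(m,.09,'cart')
box[:]=0;box[160:220,160:220]=255
rect(cv2.inRange(hsv,(95,20,60),(130,130,255))&box,.07,'grey')
for n,uv,z in[('weight',(242,211),.05),('loupe',(243,155),.034),('usb',(242,186),.009),('stamp',(269,125),.06)]:print(n,onz('top',uv,z)*1000//1)
E
python3 -c "
import cv2;i=cv2.imread('pics/t0.png')[90:240,150:330];cv2.imwrite('pics/t0c.png',cv2.resize(i,(720,600),interpolation=2))"
```

```text
blue [463. -43.] [76. 91.] 14.8 (265, 178, 49, 45)
grey [485. 166.] [92. 78.] 77.5 (165, 168, 49, 44)
weight [441.  55.  50.]
loupe [567.  53.  34.]
usb [502.  56.   8.]
stamp [628.  -3.  60.]
```

View pics/t0c.png

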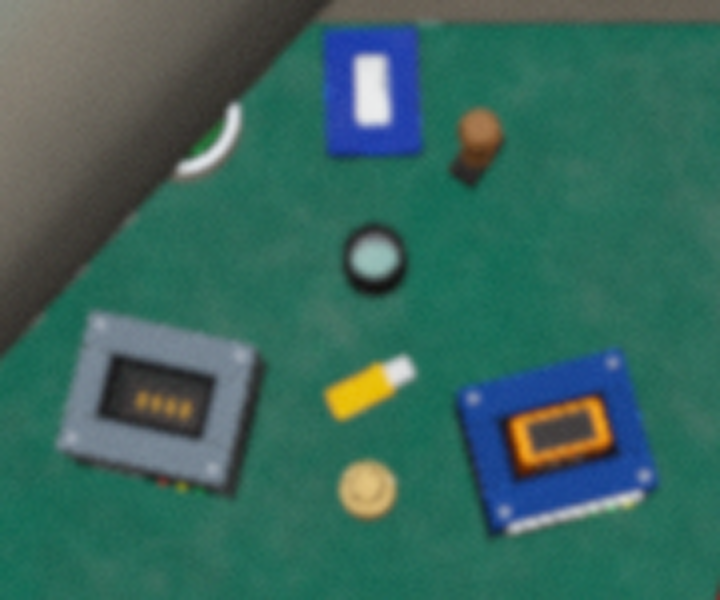

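The crop confirms the grey dock (dark panel on its -x side), with sizes matching the 76 x 90 mm given. Blue yaw is about +14.8°, grey about -12.5°. Moving above the blue dock now.

apply_moves:
  commands:
    - [[6, -6, 0, -0.18, 0], [11, -11, 0, -0.36, 0], [15, -15, 0, -0.54, 0], [19, -19, 0, -0.72, 0], [23, -23, 0, -0.9, 0], [27, -27.1, 0, -0.97, 0], [27, -27.1, 0, -0.97, 0], [27, -27.1, 0, -0.97, 0]]

```text
time_s: 1.15
eef_pos: [0.4633, -0.0434, 0.2503]
eef_rot: [0.61, 0.792, -0.0, 0.0]
wrist_force: [0.6, -1.2, 0.3]
opening: -0.0002
gripper_force: 0.0
```

```bash
python3 - <<'E'
from h import *
o=telemetry.get_obs(); print(np.round(o['eef_pos'],4),np.round(R.from_quat(o['eef_rot']).as_matrix(),3),o['time_s'],o['opening'])
shot('wrist','w1.png')
E
```

```text
[ 0.4633 -0.0434  0.2503] [[-0.255  0.967 -0.   ]
 [ 0.967  0.255 -0.   ]
 [-0.    -0.    -1.   ]] 1.15 -0.00017482746491556076
```

View pics/w1.png

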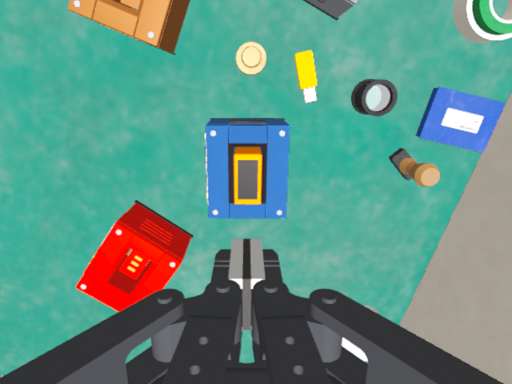

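The wrist view shows the blue dock square to the tool, its corner screws near (213,132), (282,133), (213,212) and (280,212), with the cartridge top at (248,178). Measuring the cartridge top at z = 0.09.

```bash
python3 - <<'E'
from h import *
o=telemetry.get_obs()
im=cv2.imread('pics/w1.png');hsv=cv2.cvtColor(im,cv2.COLOR_BGR2HSV)
T=R.from_quat(o['eef_rot']).as_matrix()
def meas(m,z,n):
    m=cv2.morphologyEx(m,cv2.MORPH_CLOSE,np.ones((15,15)))
    c=max(cv2.findContours(m,0,2)[0],key=cv2.contourArea)
    P=np.array([onz('wrist',p[0],z,o) for p in c]);L=(P-o['eef_pos'])@T
    r=cv2.minAreaRect((L[:,:2]*1000).astype(np.float32));print(n,cv2.boundingRect(c),'tool xy mm',np.round(r[0],1),np.round(r[1],1),round(r[2],1),'world',np.round(o['eef_pos']+T@np.array([*np.array(r[0])/1000,0]),4))
w=np.zeros(im.shape[:2],np.uint8);w[135:215,225:270]=255
meas(cv2.inRange(hsv,(5,120,200),(25,255,255))&w,.09,'cart')
w[:]=0;w[110:225,200:295]=255
meas(cv2.inRange(hsv,(105,120,30),(125,255,255))&w,.07,'dock')
g=(cv2.inRange(hsv,(0,0,190),(180,110,255))&w)
for c in cv2.findContours(g,0,2)[0]:
    if cv2.contourArea(c)>5:
        u=cv2.minEnclosingCircle(c)[0];print(np.round(u),np.round(((onz('wrist',u,.07,o)-o['eef_pos'])@T)*1000,1))
E
```

```text
cart (234, 153, 28, 51) tool xy mm [-1.7  2. ] [45.5 23.7] 0.6 world [ 0.4657 -0.0457  0.2502]
dock (206, 119, 83, 99) tool xy mm [0.9 1.5] [74.4 93.4] 90.0 world [ 0.4646 -0.0433  0.2502]
[279. 212.] [-40.7  32.4 180.2]
[215. 212.] [-40.5 -29.4 180.2]
[207. 174.] [ -2.3 -35.7 180.2]
[204. 136.] [ 32.5 -36.8 180.2]
[282. 133.] [ 35.3  32.5 180.1]
[213. 133.] [ 35.4 -29.3 180.2]
```

apply_moves:
  commands:
    - [[-0.2, 0.17, 5, 0, 0], [-0.2, 0.17, 10, 0, 0], [-0.2, 0.17, 13.2, 0, 0], [-0.2, 0.17, 13.8, 0, 0], [-0.2, 0.17, 13.8, 0, 0]]

```text
time_s: 1.82
eef_pos: [0.4659, -0.0458, 0.1127]
eef_rot: [0.611, 0.792, -0.0, 0.0]
wrist_force: [0.5, 0.2, 0.0]
opening: 0.0003
gripper_force: 0.0
```

apply_moves:
  commands:
    - [[0, 0, 0.15, 0, 0], [0, 0, 0.3, 0, 0], [0, 0, 0.45, 0, 0], [0, 0, 0.55, 0, 0], [0, 0, 0.55, 0, 0]]

```text
time_s: 2.45
eef_pos: [0.466, -0.0448, 0.1072]
eef_rot: [0.61, 0.792, 0.0, 0.0]
wrist_force: [-1.1, -0.9, 5.2]
opening: -0.0004
gripper_force: 2.6
```

apply_moves:
  commands:
    - [[0, 0, 0.15, 0, 0], [0, 0, 0.3, 0, 0], [0, 0, 0.4, 0, 0], [0, 0, 0.4, 0, 0]]

```text
time_s: 2.95
eef_pos: [0.466, -0.0448, 0.1032]
eef_rot: [0.61, 0.792, 0.0, 0.0]
wrist_force: [-0.9, -0.9, 5.5]
opening: 0.0001
gripper_force: 2.9
```

apply_moves:
  commands:
    - [[0, 0, 0.1, 0, 0], [0, 0, 0.1, 0, 0]]

```text
time_s: 3.2
eef_pos: [0.466, -0.0448, 0.1023]
eef_rot: [0.61, 0.792, 0.0, 0.001]
wrist_force: [-0.7, 0.2, 5.5]
opening: 0.0
gripper_force: 3.0
```

apply_moves:
  commands:
    - [[0, 0, 0.05, 0, 0], [0, 0, 0.05, 0, 0]]

```text
time_s: 3.45
eef_pos: [0.466, -0.0448, 0.1018]
eef_rot: [0.61, 0.792, 0.0, 0.001]
wrist_force: [-0.2, 0.5, 5.9]
opening: -0.0
gripper_force: 3.0
```

apply_moves:
  commands:
    - [[0, 0, 0.06, 0, 0], [0, 0, 0.06, 0, 0]]

```text
time_s: 3.7
eef_pos: [0.466, -0.0448, 0.1012]
eef_rot: [0.61, 0.792, 0.0, 0.001]
wrist_force: [-0.5, -1.1, 6.4]
opening: -0.0002
gripper_force: 3.1
```

apply_moves:
  commands:
    - [[0, 0, 0.06, 0, 0], [0, 0, 0.06, 0, 0]]

```text
time_s: 3.95
eef_pos: [0.4661, -0.0449, 0.1007]
eef_rot: [0.61, 0.792, 0.0, 0.001]
wrist_force: [-0.9, -1.2, 8.0]
opening: 0.0003
gripper_force: 4.0
```

apply_moves:
  commands:
    - [[0, 0, -0.5, 0, 0], [0, 0, -1.5, 0, 0], [0, 0, -3.5, 0, 0], [0, 0, -6, 0, 0], [0, 0, -9, 0, 5], [0, 0, -12, 0, 5], [0, 0, -12, 0, 5]]

```text
time_s: 4.82
eef_pos: [0.4666, -0.0446, 0.2222]
eef_rot: [0.61, 0.792, 0.001, 0.002]
wrist_force: [-0.2, -0.5, 0.3]
opening: 0.0502
gripper_force: 0.0
```

```bash
python3 - <<'E'
from h import *
o=telemetry.get_obs(); print(np.round(o['eef_pos'],4),o['opening'])
shot('wrist','w2.png')
im=cv2.imread('pics/w2.png');hsv=cv2.cvtColor(im,cv2.COLOR_BGR2HSV)
T=R.from_quat(o['eef_rot']).as_matrix()
m=cv2.inRange(hsv,(5,120,200),(25,255,255));m[:130]=0;m[:,:215]=0;m[:,285:]=0
m=cv2.morphologyEx(m,cv2.MORPH_CLOSE,np.ones((15,15)))
c=max(cv2.findContours(m,0,2)[0],key=cv2.contourArea);print(cv2.boundingRect(c))
for z in(.09,.108):
    L=(np.array([onz('wrist',p[0],z,o) for p in c])-o['eef_pos'])@T
    r=cv2.minAreaRect((L[:,:2]*1000).astype(np.float32));print(z,r)
E
```

```text
[ 0.4666 -0.0446  0.2222] 0.050187145693130236
(226, 163, 34, 59)
0.09 ((-5.855627059936523, -2.084540367126465), (48.644142150878906, 26.00960922241211), 0.008900085464119911)
0.108 ((-0.10309982299804688, -1.8905696868896484), (45.2148323059082, 24.175987243652344), 0.008901630528271198)
```

View pics/w2.png

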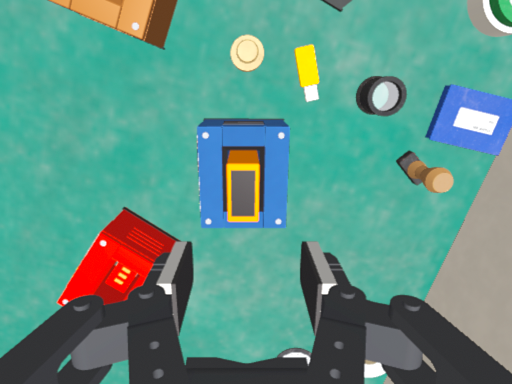

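Popped up: the top measures 45.2 x 24.2 mm at z = 0.108, matching the given size and centred within 2 mm of the tool. Grasping it.

apply_moves:
  commands:
    - [[0, -0.12, 5, 0, 5], [0, -0.12, 9, 0, 5], [0, -0.12, 11.6, 0, 5], [0, -0.12, 11.6, 0, 5], [0, -0.12, 11.6, 0, 2], [0, -0.12, 11.6, 0, 1.5], [0, -0.12, 11.6, 0, 1.5], [0, -0.12, 11.6, 0, 1.5]]
  grip_force: 30

```text
time_s: 5.88
eef_pos: [0.4649, -0.045, 0.1047]
eef_rot: [0.61, 0.792, 0.0, 0.001]
wrist_force: [-0.1, 0.6, 2.3]
opening: 0.0232
gripper_force: 34.4
```

apply_moves:
  commands:
    - [[0, 0, -1, 0, 1.5], [0, 0, -4, 0, 1.5], [0, 0, -8, 0, 1.5], [0, 0, -12, 0, 1.5], [0, 0, -14, 0, 1.5], [0, 0, -14, 0, 1.5]]

```text
time_s: 6.62
eef_pos: [0.4652, -0.0452, 0.2457]
eef_rot: [0.61, 0.792, 0.001, 0.002]
wrist_force: [0.7, -0.2, -0.9]
opening: 0.0231
gripper_force: 34.0
```

apply_moves:
  commands:
    - [[4, 1.3, 0, 0.12, 1.5], [8, 2.6, 0, 0.24, 1.5], [12, 4, 0, 0.36, 1.5], [15.4, 5, 0, 0.476, 1.5], [15.4, 5, 0, 0.476, 1.5], [15.4, 5, 0, 0.476, 1.5]]

```text
time_s: 7.38
eef_pos: [0.4727, 0.1158, 0.2431]
eef_rot: [0.78, 0.626, -0.001, -0.0]
wrist_force: [0.4, -0.7, -1.4]
opening: 0.0233
gripper_force: 34.0
```

```bash
cat > g.py <<'E'
from h import *
import sys
def grey(f):
    o=telemetry.get_obs(); T=R.from_quat(o['eef_rot']).as_matrix()
    print(np.round(o['eef_pos'],4),np.round(T[:,0],3),o['opening'],o['time_s'])
    shot('wrist',f);return o,T
E
python3 - <<'E'
from g import *
grey('w3.png')
E
```

```text
[0.4727 0.1158 0.2431] [ 0.216  0.976 -0.001] 0.023280219914776978 7.375
```

View pics/w3.png

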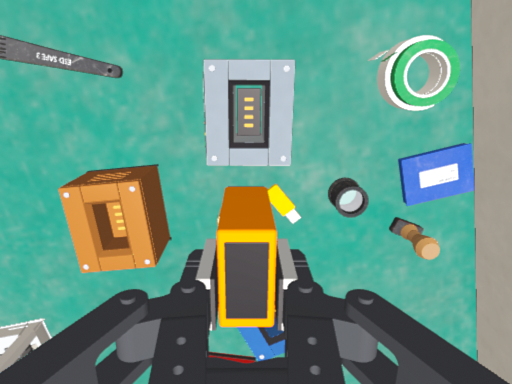

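The grey dock is in view with its black mouth at about (249,114), screws near (212,68), (287,68), (213,157) and (286,157), square to the tool. The cartridge is held straight.

```bash
python3 - <<'E'
from h import *
o=telemetry.get_obs();T=R.from_quat(o['eef_rot']).as_matrix()
im=cv2.imread('pics/w3.png');hsv=cv2.cvtColor(im,cv2.COLOR_BGR2HSV)
tl=lambda u,z:(((onz('wrist',u,z,o)-o['eef_pos'])@T)*1000)[:2]
def meas(m,z,n):
    m=cv2.morphologyEx(m,cv2.MORPH_CLOSE,np.ones((15,15)))
    c=max(cv2.findContours(m,0,2)[0],key=cv2.contourArea)
    r=cv2.minAreaRect(np.array([tl(p[0],z) for p in c],np.float32));print(n,cv2.boundingRect(c),np.round(r[0],1),np.round(r[1],1),round(r[2],2))
w=np.zeros(im.shape[:2],np.uint8);w[72:155,218:282]=255
meas(cv2.inRange(hsv,(0,0,0),(180,255,75))&w,.07,'mouth')
w[:]=0;w[50:175,195:300]=255
meas(cv2.inRange(hsv,(95,15,90),(130,110,255))&w,.07,'dock')
s=[]
for c in cv2.findContours(cv2.inRange(hsv,(0,0,215),(180,40,255))&w,0,2)[0]:
    if cv2.contourArea(c)>4:
        u=cv2.minEnclosingCircle(c)[0];s.append(tl(u,.07));print(np.round(u),np.round(s[-1],1))
w[:]=0;w[229:335,205:290]=255
z=o['eef_pos'][2]+.0033
meas(cv2.inRange(hsv,(18,120,200),(35,255,255))&w,z,'carttop')
w[:]=0;w[180:229,205:290]=255
c=max(cv2.findContours(cv2.inRange(hsv,(5,120,80),(17,255,255))&w,0,2)[0],key=cv2.contourArea)
x,y,ww,h=cv2.boundingRect(c)
print('bottom edge',(x,y,ww,h),tl((x+ww/2,y),z-.068), [np.round(tl((a,y+3),z-.068),1) for a in (x,x+ww)])
E
```

```text
mouth (229, 80, 41, 68) [52.6  3.3] [56. 34.] 0.84
dock (204, 60, 91, 105) [52.6  3.1] [75.8 87.7] 89.96
[262. 163.] [ 9.8 15. ]
[282. 160.] [13.  33.4]
[283. 158.] [14.1 34.2]
[214. 158.] [ 14.4 -28.2]
[246. 150.] [22.   1.4]
[264.  77.] [83.2 16. ]
[286.  68.] [90.3 34.1]
[211.  68.] [ 90.6 -27.8]
carttop (217, 230, 60, 97) [0.3 1.3] [23.3 44.8] 89.92
bottom edge (218, 187, 58, 42) [19.74996815  1.65079577] [array([ 17.9, -15.3]), array([17.9, 18.7])]
```

apply_moves:
  commands:
    - [[2.6, 0.1, 0, 0, 1.5], [5.23, 0.19, 0, 0, 1.5], [5.23, 0.19, 3, 0, 1.5], [5.23, 0.19, 7, 0, 1.5], [5.23, 0.19, 9.8, 0, 1.5], [5.23, 0.19, 9.8, 0, 1.5]]

```text
time_s: 8.18
eef_pos: [0.4851, 0.1653, 0.1442]
eef_rot: [0.78, 0.625, -0.002, -0.001]
wrist_force: [-0.7, -0.1, -0.9]
opening: 0.0232
gripper_force: 33.9
```

```bash
python3 - <<'E'
from g import *
grey('w4.png')
E
```

```text
[0.4851 0.1653 0.1442] [ 0.218  0.976 -0.003] 0.023240491274826625 8.175
```

View pics/w4.png

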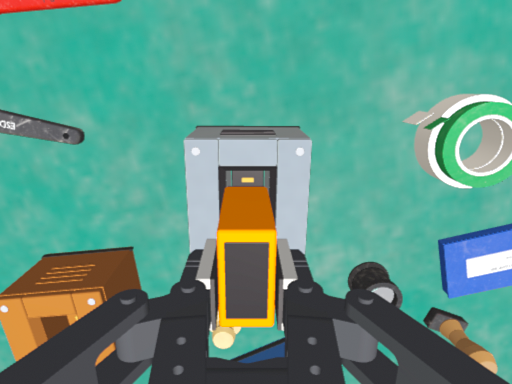

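The cartridge lines up with the mouth (edges 219 to 277, cartridge 218 to 275). Lowering it in by feel.

apply_moves:
  commands:
    - [[0, 0, 0.5, 0, 1.5], [0, 0, 0.8, 0, 1.5], [0, 0, 1.1, 0, 1.5], [0, 0, 1.4, 0, 1.5], [0, 0, 1.4, 0, 1.5]]

```text
time_s: 8.85
eef_pos: [0.4864, 0.1672, 0.1319]
eef_rot: [0.78, 0.626, -0.0, -0.0]
wrist_force: [-0.4, 0.3, -1.4]
opening: 0.023
gripper_force: 33.9
```

apply_moves:
  commands:
    - [[0, 0, 0.3, 0, 1.5], [0, 0, 0.5, 0, 1.5], [0, 0, 0.7, 0, 1.5], [0, 0, 0.7, 0, 1.5]]

```text
time_s: 9.35
eef_pos: [0.4864, 0.1673, 0.1249]
eef_rot: [0.78, 0.626, -0.0, -0.0]
wrist_force: [-0.9, -0.2, -0.7]
opening: 0.0232
gripper_force: 33.9
```

In the slot, with no side force. Continuing down to the carriage.

apply_moves:
  commands:
    - [[0, 0, 0.4, 0, 1.5], [0, 0, 0.8, 0, 1.5], [0, 0, 1.2, 0, 1.5], [0, 0, 1.6, 0, 1.5], [0, 0, 1.8, 0, 1.5], [0, 0, 1.8, 0, 1.5]]

```text
time_s: 10.1
eef_pos: [0.4864, 0.1673, 0.1069]
eef_rot: [0.78, 0.626, -0.0, -0.0]
wrist_force: [0.5, -0.1, -2.3]
opening: 0.0232
gripper_force: 33.9
```

apply_moves:
  commands:
    - [[0, 0, 0.15, 0, 1.5], [0, 0, 0.15, 0, 1.5], [0, 0, 0.15, 0, 5], [0, 0, 0.15, 0, 5], [0, 0, 0.15, 0, 5]]

```text
time_s: 10.72
eef_pos: [0.4866, 0.1673, 0.1057]
eef_rot: [0.78, 0.626, 0.0, 0.0]
wrist_force: [-0.4, -0.2, -0.5]
opening: 0.0501
gripper_force: 0.0
```

apply_moves:
  commands:
    - [[0, 0, -2.5, 0, 5], [0, 0, -5, 0, 5], [0, 0, -9, 0, 5], [0, 0, -9, 0, 5]]

```text
time_s: 11.22
eef_pos: [0.4884, 0.1681, 0.1984]
eef_rot: [0.78, 0.626, 0.003, 0.001]
wrist_force: [0.3, 0.1, -0.1]
opening: 0.0501
gripper_force: 0.0
```

```bash
python3 - <<'E'
from g import *
o,T=grey('w5.png')
im=cv2.imread('pics/w5.png');hsv=cv2.cvtColor(im,cv2.COLOR_BGR2HSV)
m=cv2.inRange(hsv,(18,120,200),(35,255,255));m[:130]=0;m[:,:215]=0;m[:,285:]=0
m=cv2.morphologyEx(m,cv2.MORPH_CLOSE,np.ones((15,15)))
c=max(cv2.findContours(m,0,2)[0],key=cv2.contourArea);print(cv2.boundingRect(c))
L=(np.array([onz('wrist',p[0],.108,o) for p in c])-o['eef_pos'])@T
print(cv2.minAreaRect((L[:,:2]*1000).astype(np.float32)))
E
```

```text
[0.4884 0.1681 0.1984] [0.216 0.976 0.003] 0.050108418609421626 11.225
(225, 174, 36, 63)
((-1.3123760223388672, -1.408616065979004), (44.76671600341797, 23.536659240722656), 0.8123054504394531)
```

View pics/w5.png

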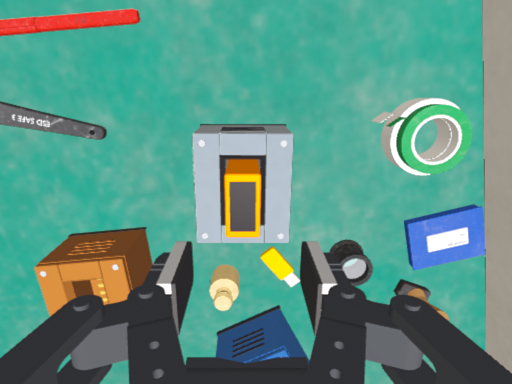

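The cartridge stands in the grey dock at the 38 mm height, with its top centred at (243,205). Closing the fingers and coming down on its top.

apply_moves:
  commands:
    - [[-0.1, -0.12, 0, 0, 0], [-0.1, -0.12, 0, 0, 0], [-0.1, -0.12, 0, 0, 0], [-0.1, -0.12, 3.5, 0, 0], [-0.1, -0.12, 6, 0, 0], [-0.1, -0.12, 6.5, 0, 0], [-0.1, -0.12, 6.5, 0, 0]]

```text
time_s: 12.15
eef_pos: [0.4852, 0.1668, 0.1308]
eef_rot: [0.78, 0.626, -0.0, -0.0]
wrist_force: [-0.2, 0.1, 0.4]
opening: 0.0001
gripper_force: 0.0
```

apply_moves:
  commands:
    - [[0, 0, 0.2, 0, 0], [0, 0, 0.4, 0, 0], [0, 0, 0.6, 0, 0], [0, 0, 0.6, 0, 0]]

```text
time_s: 12.65
eef_pos: [0.4855, 0.1667, 0.1249]
eef_rot: [0.78, 0.626, 0.0, 0.0]
wrist_force: [-0.0, -0.6, 3.5]
opening: 0.0
gripper_force: 1.2
```

apply_moves:
  commands:
    - [[0, 0, 0.25, 0, 0], [0, 0, 0.5, 0, 0], [0, 0, 0.75, 0, 0], [0, 0, 1.0, 0, 0], [0, 0, 1.25, 0, 0], [0, 0, 1.45, 0, 0], [0, 0, 1.45, 0, 0]]

```text
time_s: 13.52
eef_pos: [0.4852, 0.1667, 0.11]
eef_rot: [0.78, 0.626, 0.0, -0.0]
wrist_force: [0.5, 0.6, 5.2]
opening: 0.0002
gripper_force: 2.3
```

apply_moves:
  commands:
    - [[0, 0, 0.1, 0, 0], [0, 0, 0.1, 0, 0]]

```text
time_s: 13.78
eef_pos: [0.4853, 0.1667, 0.1092]
eef_rot: [0.78, 0.626, 0.0, 0.0]
wrist_force: [1.6, 0.7, 5.4]
opening: 0.0003
gripper_force: 2.4
```

apply_moves:
  commands:
    - [[0, 0, 0.1, 0, 0], [0, 0, 0.1, 0, 0]]

```text
time_s: 14.02
eef_pos: [0.4852, 0.1667, 0.1081]
eef_rot: [0.78, 0.626, 0.0, -0.0]
wrist_force: [0.3, 0.7, 5.0]
opening: -0.0
gripper_force: 2.5
```

apply_moves:
  commands:
    - [[0, 0, 0.08, 0, 0], [0, 0, 0.08, 0, 0]]

```text
time_s: 14.28
eef_pos: [0.4853, 0.1667, 0.1074]
eef_rot: [0.78, 0.626, 0.0, 0.0]
wrist_force: [0.5, 0.4, 4.8]
opening: -0.0
gripper_force: 2.6
```

apply_moves:
  commands:
    - [[0, 0, 0.1, 0, 0], [0, 0, 0.1, 0, 0]]

```text
time_s: 14.52
eef_pos: [0.4853, 0.1667, 0.1064]
eef_rot: [0.78, 0.626, 0.0, 0.0]
wrist_force: [1.0, 0.3, 5.3]
opening: 0.0002
gripper_force: 2.6
```

apply_moves:
  commands:
    - [[0, 0, 0.08, 0, 0], [0, 0, 0.08, 0, 0]]

```text
time_s: 14.78
eef_pos: [0.4853, 0.1667, 0.1056]
eef_rot: [0.78, 0.626, 0.0, 0.0]
wrist_force: [1.0, 0.4, 5.7]
opening: 0.0004
gripper_force: 2.7
```

apply_moves:
  commands:
    - [[0, 0, 0.08, 0, 0], [0, 0, 0.08, 0, 0]]

```text
time_s: 15.02
eef_pos: [0.4853, 0.1667, 0.1048]
eef_rot: [0.78, 0.626, 0.0, 0.0]
wrist_force: [0.9, 1.1, 5.2]
opening: 0.0
gripper_force: 2.7
```

apply_moves:
  commands:
    - [[0, 0, 0.08, 0, 0], [0, 0, 0.08, 0, 0]]

```text
time_s: 15.28
eef_pos: [0.4853, 0.1667, 0.104]
eef_rot: [0.78, 0.626, 0.0, 0.0]
wrist_force: [1.5, 0.0, 5.9]
opening: 0.0004
gripper_force: 2.8
```

apply_moves:
  commands:
    - [[0, 0, 0.08, 0, 0], [0, 0, 0.08, 0, 0]]

```text
time_s: 15.52
eef_pos: [0.4853, 0.1667, 0.1032]
eef_rot: [0.78, 0.626, 0.0, 0.0]
wrist_force: [2.3, -0.5, 7.0]
opening: -0.0001
gripper_force: 2.9
```

apply_moves:
  commands:
    - [[0, 0, 0.07, 0, 0], [0, 0, 0.07, 0, 0]]

```text
time_s: 15.78
eef_pos: [0.4854, 0.1667, 0.1026]
eef_rot: [0.78, 0.626, 0.0, 0.0]
wrist_force: [0.7, -0.9, 5.3]
opening: -0.0
gripper_force: 2.9
```

apply_moves:
  commands:
    - [[0, 0, 0.07, 0, 0], [0, 0, 0.07, 0, 0]]

```text
time_s: 16.02
eef_pos: [0.4854, 0.1667, 0.1019]
eef_rot: [0.78, 0.626, 0.0, 0.0]
wrist_force: [1.4, 0.4, 6.1]
opening: -0.0
gripper_force: 3.0
```

apply_moves:
  commands:
    - [[0, 0, 0.08, 0, 0], [0, 0, 0.08, 0, 0]]

```text
time_s: 16.27
eef_pos: [0.4854, 0.1667, 0.1011]
eef_rot: [0.78, 0.626, 0.0, 0.0]
wrist_force: [0.9, -0.4, 6.9]
opening: 0.0002
gripper_force: 3.1
```

apply_moves:
  commands:
    - [[0, 0, 0.08, 0, 0], [0, 0, 0.08, 0, 0]]

```text
time_s: 16.52
eef_pos: [0.4854, 0.1667, 0.1003]
eef_rot: [0.78, 0.626, 0.0, 0.0]
wrist_force: [0.5, -0.1, 6.8]
opening: 0.0002
gripper_force: 3.1
```

apply_moves:
  commands:
    - [[0, 0, 0.08, 0, 0], [0, 0, 0.08, 0, 0]]

```text
time_s: 16.77
eef_pos: [0.4854, 0.1667, 0.0995]
eef_rot: [0.78, 0.626, 0.0, 0.0]
wrist_force: [1.5, 0.4, 6.3]
opening: -0.0003
gripper_force: 3.1
```

apply_moves:
  commands:
    - [[0, 0, 0.08, 0, 0], [0, 0, 0.08, 0, 0]]

```text
time_s: 17.02
eef_pos: [0.4854, 0.1667, 0.0987]
eef_rot: [0.78, 0.626, 0.0, 0.0]
wrist_force: [1.0, -0.1, 5.8]
opening: 0.0001
gripper_force: 3.2
```

apply_moves:
  commands:
    - [[0, 0, 0.08, 0, 0], [0, 0, 0.08, 0, 0]]

```text
time_s: 17.27
eef_pos: [0.4855, 0.1667, 0.0981]
eef_rot: [0.78, 0.626, 0.0, 0.0]
wrist_force: [0.4, 0.7, 8.3]
opening: -0.0002
gripper_force: 4.3
```

apply_moves:
  commands:
    - [[0, 0, 0.08, 0, 0], [0, 0, 0.08, 0, 0]]

```text
time_s: 17.52
eef_pos: [0.4855, 0.1667, 0.0975]
eef_rot: [0.78, 0.626, 0.0, 0.0]
wrist_force: [-0.7, -0.4, 12.1]
opening: -0.0002
gripper_force: 5.7
```

The rubber stop pushes back at 12 N, so I'm letting go.

apply_moves:
  commands:
    - [[0, 0, -0.3, 0, 0], [0, 0, -0.8, 0, 0], [0, 0, -1.5, 0, 0], [0, 0, -3, 0, 0], [0, 0, -6, 0, 0], [0, 0, -10, 0, 0], [0, 0, -12, 0, 0], [0, 0, -12, 0, 0]]

```text
time_s: 18.52
eef_pos: [0.4858, 0.1667, 0.2187]
eef_rot: [0.78, 0.626, 0.001, 0.001]
wrist_force: [-0.0, 0.2, -0.7]
opening: -0.0001
gripper_force: 0.0
```

```bash
python3 - <<'E'
from g import *
o,T=grey('w6.png')
im=cv2.imread('pics/w6.png');hsv=cv2.cvtColor(im,cv2.COLOR_BGR2HSV)
m=cv2.inRange(hsv,(18,120,200),(35,255,255));m[:130]=0;m[235:]=0;m[:,:215]=0;m[:,285:]=0
m=cv2.morphologyEx(m,cv2.MORPH_CLOSE,np.ones((15,15)))
c=max(cv2.findContours(m,0,2)[0],key=cv2.contourArea);print(cv2.boundingRect(c))
for z in (.07,.084,.09,.096,.108):
  L=(np.array([onz('wrist',p[0],z,o) for p in c])-o['eef_pos'])@T
  print(z,cv2.minAreaRect((L[:,:2]*1000).astype(np.float32)))
E
```

```text
[0.4858 0.1667 0.2187] [0.216 0.976 0.001] -6.164012968356551e-05 18.525
(231, 158, 31, 55)
0.07 ((-4.312517166137695, 1.2078380584716797), (25.07332420349121, 47.76658248901367), 89.40467071533203)
0.084 ((-0.16933631896972656, 1.2048978805541992), (23.782793045043945, 45.30801773071289), 89.40467071533203)
0.09 ((1.6063175201416016, 1.2036352157592773), (23.22970199584961, 44.25434494018555), 89.40467071533203)
0.096 ((3.3819713592529297, 1.2023735046386719), (22.676616668701172, 43.20066833496094), 89.40467071533203)
0.108 ((6.9332733154296875, 1.1998519897460938), (21.5704402923584, 41.09332275390625), 89.40467071533203)
```

View pics/w6.png

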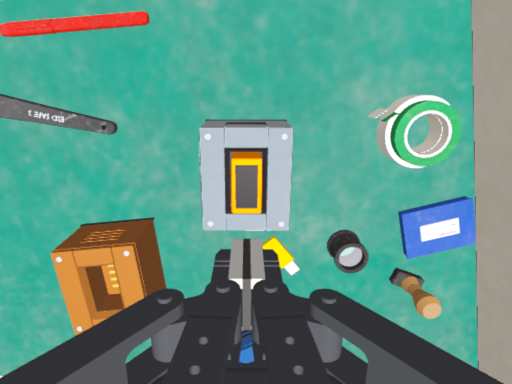

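The cartridge now sits low, with its top at (246,186). Its apparent size fits a height of about 0.085 m, about 15 mm above the dock, so the catch holds. The stick, loupe and stamp still stand, and the arm is clear.

```bash
python3 -c "
from rig import job;print(job.hand_in())"
```

```text
the job is handed in; nothing more can be done
None
```

I moved the cartridge from the blue dock to the grey test dock, where the catch now holds it about 15 mm above the dock's top. The hardest press I read was about 12 N, and I handed in at about 18.6 s with the arm clear of everything.

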